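# Start the test rig's control box with its key

### The job

Start up the control box on the bench: take the yellow key out of the key rest, push it fully home in the lock cylinder and turn it clockwise to the stop, so that the white pointer is at the green mark. Then press the green start button all the way down and let go of it, leaving the yellow key in the lock, turned on. Leave the blue key in the rest and the other things on the bench where they are.

Things in the scene. Friction and masses are not known exactly. Their poses are not given: they have to be found in the camera images.
- control_box: grey steel box screwed to the bench (it cannot move), 120 x 200 mm (x, y of its own frame) and 34 mm high; origin at the centre of its underside, z up. On its top: the lock cylinder, on the box's x = 0, y = +45 mm, and the start button at x = 0, y = -55 mm.
- lock (a joint): turn of the lock cylinder in rad, about the vertical: 0 with the white pointer at the red mark, grows clockwise seen from above, 1.2 at the stop with the pointer at the green mark. It starts between 0 and 0.15. It turns with light friction (0.06 N m) and stays where it is left.
- slot_mouth (a point): centre of the key slot's mouth in the flat top of the lock cylinder (upright steel barrel 48 mm across, white pointer on its side, yellow ring at its foot, top 60 mm above the bench). Slot straight down, 28 mm deep, 18 x 10 mm, straight walls, plain edges. Turns with the cylinder: x along the slot's length (pointer on the -x side), y across it, z up.
- yellow_key: yellow-bowed key, 60 g, upright in one slot of the key rest. Origin: lower end of its blade; z up, y along its width, x through its thickness. Steel blade 16 (y) x 8 mm (x), lowest 4 mm tapered, up to z = 26 mm; round collar 26 mm across to z = 32; bow 36 (y) x 10 mm (x) to z = 80. Fits the lock either way round; fully home, the collar rests on the lock and the origin is 26 mm below slot_mouth.
- blue_key: the same key in blue, standing in the other slot of the key rest; to be left there.
- key_rest: grey block fixed to the bench, 60 x 160 mm (x, y), 36 mm high, origin at the centre of its underside. Two vertical key slots at x = 0, y = -40 and +40 mm, each 11 x 19 mm (x, y), 28 mm deep; a key stands in it on its collar, origin 10 mm above the bench, its width along the rest's y (play up to about 0.2 rad).
- start (a joint): travel of the green start button in m: 0 at rest, 0.006 when all the way down; a spring brings it back up; about 5 N hold it fully down.
- start_top (a point): centre of the top face of the green start button, 28 mm across, which is pressed straight down; it moves with the button.
- tape_roll: yellow roll of marking tape lying flat, 101 mm across, 19 mm high, bystander behind the work, origin at the centre of its underside.
- feeler_gauge: flat black feeler gauge case, 62 x 72 x 15 mm, bystander between box and key rest, origin at the centre of its underside.
- paste_tin: round tin with green lid, 79 mm across, 42 mm high, bystander to the right, origin at the centre of its underside.

How it is judged:
On the way, in this order (a step that is already met when the one before it is completed fails the run):
1. the yellow key is fully home in the lock cylinder, which is not yet turned on (z of yellow_key in the frame of slot_mouth below -0.0225 m and horizontal distance between yellow_key and slot_mouth below 0.004 m and angle between yellow_key's own z axis and vertical below 0.12 rad and value of joint lock below 0.6 rad), for 0.2 s.
2. with the yellow key in it the cylinder is turned to the stop at the green mark (value of joint lock above 1.1 rad and z of yellow_key in the frame of slot_mouth below -0.018 m and horizontal distance between yellow_key and slot_mouth below 0.004 m), for 0.2 s.
3. the start button is pressed all the way down while the lock is on (value of joint start above 0.005 m and value of joint lock above 1.1 rad), for 0.1 s.
At the end, for the whole second after the job is handed in: The lock cylinder is turned to at least 1.1 rad (stop at 1.2), the yellow key stands upright (within 0.12 rad), at rest and fully home in its slot (its lower end at least 22.5 mm below the mouth and within 4 mm of its axis), and the start button is back up (under 2 mm of travel) (value of joint lock above 1.1 rad and z of yellow_key in the frame of slot_mouth below -0.0225 m and horizontal distance between yellow_key and slot_mouth below 0.004 m and angle between yellow_key's own z axis and vertical below 0.12 rad and linear speed of yellow_key below 0.02 m/s and value of joint start below 0.002 m); the robot touches nothing.
It fails at once if the blue key is moved by more than 15 mm (distance of blue_key from where it was at the start of the episode above 0.015 m).
It fails at once if the roll of tape, the feeler gauge or the paste tin is moved by more than 30 mm (distance of any of tape_roll, feeler_gauge, paste_tin from where it was at the start of the episode above 0.03 m).
It also fails if it takes over 58 s, if anything falls off the work surface, if the arm or the gripper's body presses on something with over 40 N, if the wrist force passes 120 N, or if a joint passes its speed limit or range.

### The arm

A 6-joint arm with a two-finger parallel gripper is mounted at the origin on a cart in front of the work surface, level with it; the furniture and walls round the work are solid. World frame = base frame: x ahead of the robot, y to its left, z up, the work surface at z = 0. Lengths are in m, angles in rad, forces in N, time in s.
With the tool pointing down it reaches from about 0.275 to 0.75 m from the base axis. Payload 10.2 kg.
Tool frame: the origin (TCP) lies at the very end of the fingers, on their centre line; the grasp point (between the pads) lies 19 mm behind it; z points along the fingers, y is the line along which they close (so a half turn about z gives the same grasp; the last joint's range is limited). The gripper opens to 88 mm and grips with 3 to 60 N. Pads are 18 mm wide; open, the fingers measure 123 mm over their backs; the gripper's body (75 mm by 187 mm) begins 45 mm behind the grasp point.
Start: joints at [-1.353, 0.313, 1.498, -0, 1.331, -0.223], TCP at [0.224, -0.475, 0.239] pointing down, gripper open.
Joint ranges: [-2.94, 2.94], [-0.97, 2.17], [0.19, 2.56], [-1.23, 4.37], [0.02, 3.11], [-2.88, 2.88]. Speed limits (rad/s): [2.39, 2.39, 3.01, 3.14, 3.14, 3.14].

### API

Orientations are given as [roll, pitch, yaw] about the fixed x, y, z axes, in that order (R = Rz(yaw) Ry(pitch) Rx(roll)).
In Python, from workcell import telemetry, imaging, r gives the robot as it stands. The module is installed in compiled form; this text tells all that it offers.
- The arm moves only by the tool drive_tool, never from a script. Its argument "motion" is a list of rows, each a list of 3 entries, a list of its own where there are three numbers: the turn, a rotation vector about the world's x, y, z in degrees, then the shift along the world's x, y, z in cm, then the closure, from -1 (fully open) to 1 (shut). In form: [[[ax, ay, az], [x, y, z], claw], ...]. A call has 1 to 8 rows; each row is the pose to reach, as a shift and turn from the pose commanded when the call began; what a row does not reach only later rows make up. A row lasts 1/10 s, in which the tool goes at most 50 mm and 8.59 degrees, less where a joint would pass 70% of its speed; a pose out of reach is approached as far as the arm can. A call with a gripper value outside its range is refused whole. The fingers move at their own pace and stop on an object; the grip force is fixed at half the most. Time passes only in rows, so rows that repeat a pose let the fingers close. It gives the time, the measured TCP pose, the force, the opening and the grip force at its end, in the units of the state.
- telemetry.get_state(): the state, without advancing time (a new reading comes with each control period).
- imaging.read_camera(name): name is "scene" or "side" or "wrist"; returns the picture (400x640x3 uint8, blue, green, red); there is no depth.
- imaging.camera_params(name): a dict with "fx", "fy", "cx", "cy" (pixels), "R" (3x3) and "t" (3): a world point X has camera coordinates R X + t; the wrist camera has in their place "T_tool_cam" (4x4, takes a point from camera to tool coordinates, whose origin is the TCP and whose axes are the flange's). Camera axes: x right, y down, z forward; pixel columns grow to the right and rows downward; lengths in m; the calibration is good to about 2 mm. A picture is of the moment at which its call begins: read the wrist's pose just before it. camera_params takes no time and is no camera call.
- r.hand_in(): hands the job in; it is judged then, once.
The state is a dict: "t": time; "q": joint angles; "qd": joint speeds; "joint_torque": joint torques, N m; "eef_pos": TCP position; "eef_rot": TCP orientation; "ft_force": force on the tool from outside, world axes, zero at the start; "wrist_torque": the same for the moment, N m; "gripper_width": opening from 0.0 (shut) to 1.0 (fully open); "grasp_force": force on a finger pad.
Only numpy, scipy, OpenCV 4.12 (cv2) and the standard library are available. Lean on these libraries where they do the work, as an engineer would, in place of code of your own. Each camera call takes 0.05 s, during which the arm holds its last target. There are 200 camera calls.

## Working session

There is one attempt and no reset: what is moved stays moved. The work goes in short steps, Python scripts to look and compute and a tool call to move; the robot and the scene stay as the last step left them, time stands still between calls to the robot, and variables do not carry over. Pictures are saved under pics/ and viewed, at most 10 in all, crops included, and the job is handed in when it is done.

Besides the shell and the picture viewer there is one more tool, called after "Call:" as name([rows], argument=value, ...), one row to a line, values as JSON. drive_tool: Moves the arm, as the interface text tells. Its arguments: {"type":"object","properties":{"motion":{"type":"array"}},"required":["motion"]}

```bash
mkdir -p pics
cat > h.py <<'E'
import numpy as np, cv2
from workcell import telemetry, imaging, r
from scipy.spatial.transform import Rotation as Ro
def cam(n):
    p=imaging.camera_params(n); K=np.array([[p['fx'],0,p['cx']],[0,p['fy'],p['cy']],[0,0,1.]])
    if 'R' in p: return K,np.array(p['R']),np.array(p['t'])
    s=telemetry.get_state(); T=np.eye(4); T[:3,:3]=Ro.from_euler('xyz',s['eef_rot']).as_matrix(); T[:3,3]=s['eef_pos']
    M=np.linalg.inv(T@np.array(p['T_tool_cam'])); return K,M[:3,:3],M[:3,3]
def ray(c,u,v):
    K,R,t=c; d=R.T@np.linalg.solve(K,[u,v,1.]); return -R.T@t,d
def onz(c,u,v,z):
    o,d=ray(c,u,v); return o+d*(z-o[2])/d[2]
def proj(c,X):
    K,R,t=c; x=K@(R@np.array(X)+t); return x[:2]/x[2]
def tri(a,b):
    (o1,d1),(o2,d2)=a,b; A=np.c_[d1,-d2]; s=np.linalg.lstsq(A,o2-o1,rcond=None)[0]
    p,q=o1+d1*s[0],o2+d2*s[1]; return (p+q)/2,np.linalg.norm(p-q)
E
python3 - <<'E'
from h import *
for n in ['scene','side','wrist']:
    c=cam(n); cv2.imwrite(f'pics/{n}0.png',imaging.read_camera(n)); print(n,-c[1].T@c[2],c[1][2],c[0][0,0])
E
```

```text
scene [-0.1799944   0.51188305  0.62352201] [ 0.69573792 -0.52497434 -0.49025575] 390.1254909708599
side [-0.0021206  -0.95582852  0.97070724] [ 0.4402442   0.63328458 -0.63650269] 446.8920597654328
wrist [ 0.29622906 -0.44046443  0.38490396] [-0.28248551 -0.13114696 -0.95026439] 306.5039243995021
```

View pics/scene0.png

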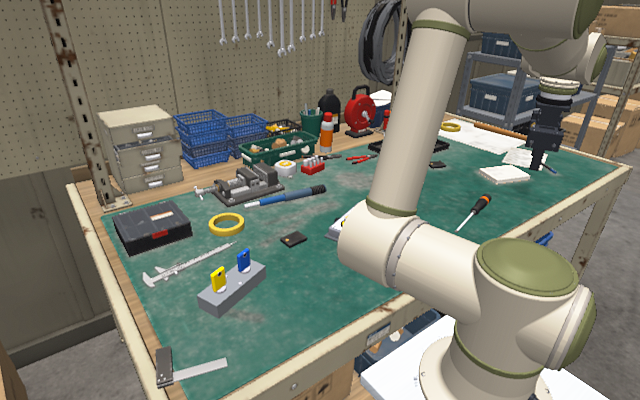

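View pics/side0.png

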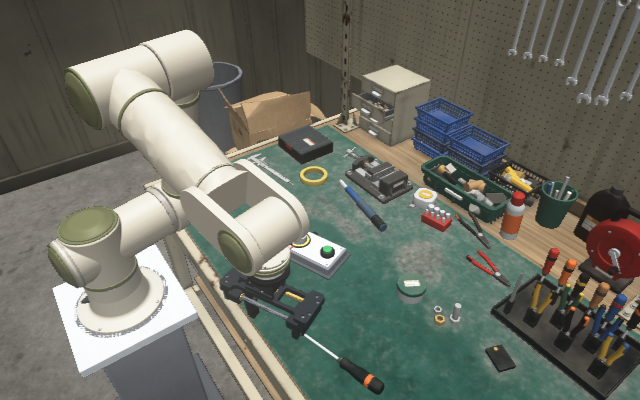

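The scene view shows the rest with the yellow key at about (219,278) and the blue key at (243,260). The side view shows the green button at about (327,252), with the lock ring at about (300,240) partly hidden by the arm.

Run:
```python
from h import *
def blob(n,lo,hi,box):
    im=cv2.cvtColor(cv2.imread(f'pics/{n}0.png'),cv2.COLOR_BGR2HSV); m=cv2.inRange(im,lo,hi)
    k=np.zeros_like(m); x0,y0,x1,y1=box; k[y0:y1,x0:x1]=m[y0:y1,x0:x1]
    v,u=np.nonzero(k); return u.mean(),v.mean(),len(u)
c=cam('scene');s=cam('side')
y=blob('scene',(20,120,120),(35,255,255),(205,260,232,300)); b=blob('scene',(100,150,80),(130,255,255),(232,245,256,278))
g=blob('side',(45,100,60),(85,255,255),(318,242,338,262))
print(y,b,g)
print('ykey',onz(c,*y[:2],.067),'bkey',onz(c,*b[:2],.067),'btn',onz(s,*g[:2],.045))
print('lockguess',onz(s,302,240,.04))
print(telemetry.get_state())
```

```text
(np.float64(217.90038314176246), np.float64(278.6168582375479), 261) (np.float64(243.06829268292682), np.float64(259.6), 205) (np.float64(326.96610169491527), np.float64(249.3050847457627), 59)
ykey [0.46501502 0.28883779 0.067     ] bkey [0.49347244 0.21437994 0.067     ] btn [ 0.53900853 -0.21515932  0.045     ]
lockguess [ 0.50486134 -0.13565329  0.04      ]
{'t': 0.15, 'q': array([-1.35340015e+00,  3.13312282e-01,  1.49819722e+00, -3.67781177e-05,
        1.33097639e+00, -2.23413190e-01]), 'qd': array([-0.00070815, -0.00063733, -0.00210898, -0.00065188, -0.00110706,
       -0.0008091 ]), 'joint_torque': array([ 1.44701477e-03, -4.02305853e+01, -2.52317923e+01,  6.94079418e-02,
        3.44121479e-02, -7.76611569e-05]), 'eef_pos': array([ 0.22394177, -0.47466549,  0.23832184]), 'eef_rot': array([-3.14071370e+00, -1.63074359e-04,  4.40818049e-01]), 'ft_force': array([ 0.00585139,  0.48722397, -0.21492122]), 'wrist_torque': array([-0.03475607, -0.02588216,  0.03305731]), 'grasp_force': 0.0, 'gripper_width': 0.9999015211591472}
```

Call:
drive_tool([
  [[0,0,0],[4,5,0],-1],
  [[0,0,0],[7,9,0],-1],
  [[0,0,0],[10,13,0],-1],
  [[0,0,0],[13,17,0],-1],
  [[0,0,0],[16,21,0],-1],
  [[0,0,0],[19,24,0],-1],
  [[0,0,0],[21,27,0],-1],
  [[0,0,0],[21,27,0],-1],
])

```text
t: 0.95
eef_pos: [0.4358, -0.2012, 0.2386]
eef_rot: [-3.141, -0.001, 0.446]
ft_force: [-0.4, -0.6, -0.0]
gripper_width: 0.998
grasp_force: 0.0
```

Run:
```python
from h import *
c=cam('wrist'); cv2.imwrite('pics/w1.png',imaging.read_camera('wrist')); np.savez('w1.npz',K=c[0],R=c[1],t=c[2])
print(telemetry.get_state()['eef_pos'],telemetry.get_state()['qd'])
```

```text
[ 0.43475083 -0.2031312   0.23853091] [-0.06945545 -0.00375321  0.00514672 -0.00743443 -0.00085852 -0.02555844]
```

View pics/w1.png

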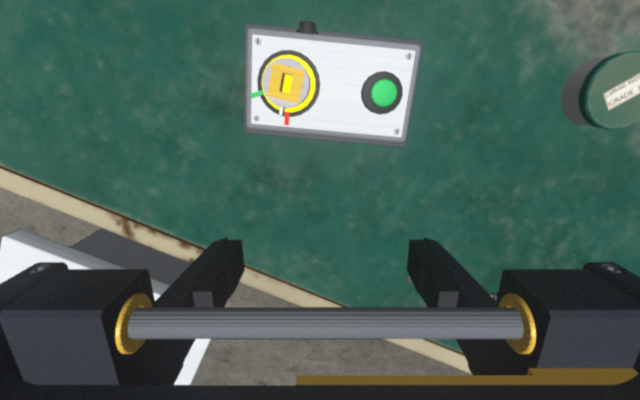

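The box is at the top centre: lock cylinder at about (287,82), white pointer at (283,110), red mark at (287,118), green mark at (257,95), and button at (383,91). I'll enlarge the lock.

Run:
```python
from h import *
im=cv2.imread('pics/w1.png'); cv2.imwrite('pics/w1c.png',cv2.resize(im[40:135,240:335],None,fx=6,fy=6,interpolation=cv2.INTER_CUBIC))
d=np.load('w1.npz'); c=(d['K'],d['R'],d['t'])
print('slot',onz(c,287,84,.06),'btn',onz(c,383,91,.045),'ptr',onz(c,283,110,.05),'red',onz(c,287,119,.034))
```

```text
slot [ 0.50119969 -0.12719338  0.06      ] btn [ 0.53792244 -0.21913125  0.045     ] ptr [ 0.47549372 -0.1323562   0.05      ] red [ 0.46696576 -0.13852976  0.034     ]
```

View pics/w1c.png

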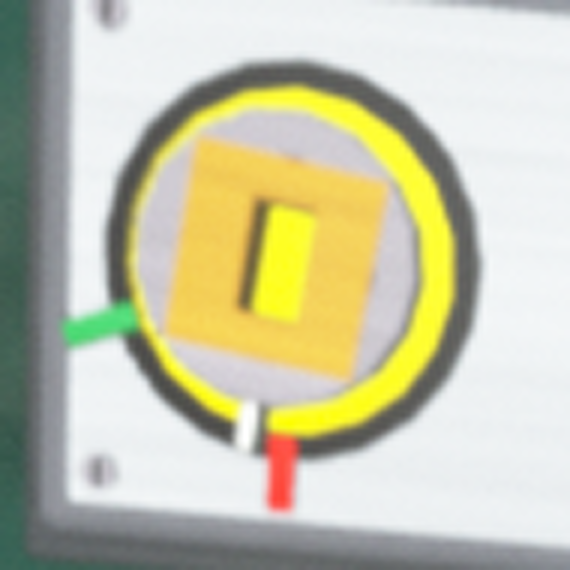

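Run:
```python
from h import *
d=np.load('w1.npz'); c=(d['K'],d['R'],d['t'])
f=lambda p:onz(c,240+(p[0]-2.5)/6,40+(p[1]-2.5)/6,.06)
P=np.array([f(p) for p in [(258,200),(315,208),(297,322),(240,308)]])
print(P.mean(0)); a=(P[0]+P[1])/2-(P[2]+P[3])/2; b=(P[1]+P[2])/2-(P[0]+P[3])/2
print(np.linalg.norm(a),np.degrees(np.arctan2(a[1],a[0])),np.linalg.norm(b),np.degrees(np.arctan2(b[1],b[0])))
B=onz(c,383,91,.045)-P.mean(0); print('box -y dir deg',np.degrees(np.arctan2(B[1],B[0])),np.linalg.norm(B[:2]))
```

```text
[ 0.50162912 -0.12573407  0.06      ]
0.01769491758209887 13.483361758855494 0.009555850584125565 -74.91163006507064
box -y dir deg -68.76431449661705 0.10020098629926988
```

Call:
drive_tool([
  [[0,0,8],[0.6,4.5,0],-1],
  [[0,0,16],[1.2,9,0],-1],
  [[0,0,24],[1.8,13.5,0],-1],
  [[0,0,32],[2.4,18,0],-1],
  [[0,0,40],[3,22.5,0],-1],
  [[0,0,48],[3.6,27,0],-1],
  [[0,0,56],[4.2,31.5,0],-1],
  [[0,0,64],[4.8,36,0],-1],
])

```text
t: 1.8
eef_pos: [0.4822, 0.1557, 0.2387]
eef_rot: [3.142, 0.0, 1.562]
ft_force: [-0.1, -1.5, 1.3]
gripper_width: 1.001
grasp_force: 0.0
```

Call:
drive_tool([
  [[0,0,8],[0.2,4,0],-1],
  [[0,0,16],[0.5,7.8,0],-1],
  [[0,0,22],[0.5,7.8,0],-1],
  [[0,0,22],[0.5,7.8,0],-1],
  [[0,0,22],[0.5,7.8,0],-1],
])

```text
t: 2.3
eef_pos: [0.4873, 0.232, 0.2386]
eef_rot: [-3.141, 0.0, 1.937]
ft_force: [-0.2, 0.4, -0.1]
gripper_width: 1.0
grasp_force: 0.0
```

Run:
```python
from h import *
c=cam('wrist'); cv2.imwrite('pics/w2.png',imaging.read_camera('wrist')); np.savez('w2.npz',K=c[0],R=c[1],t=c[2])
print(telemetry.get_state()['eef_pos'],telemetry.get_state()['eef_rot'])
```

```text
[0.48732108 0.23192017 0.23868534] [-3.14137236e+00  1.28357401e-04  1.93735613e+00]
```

View pics/w2.png

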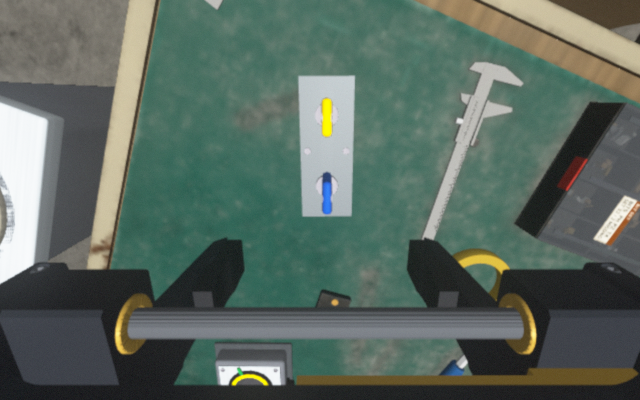

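The yellow key is at about (326,117) and the blue key at (327,193), both nearly lined up with image columns. Next I'll measure the yellow key's top.

Run:
```python
from h import *
d=np.load('w2.npz'); c=(d['K'],d['R'],d['t'])
im=cv2.imread('pics/w2.png')[85:150,300:355]; h=cv2.cvtColor(im,cv2.COLOR_BGR2HSV)
m=cv2.inRange(h,(20,120,80),(35,255,255)); v,u=np.nonzero(m); print(len(u),u.min()+300,u.max()+300,v.min()+85,v.max()+85)
cn=max(cv2.findContours(m,0,2)[0],key=cv2.contourArea); r_=cv2.minAreaRect(cn); b=cv2.boxPoints(r_)+[300,85]; print(b)
for p in b: print(onz(c,*p,.09))
for row in range(v.min(),v.max()+1,4):
    k=u[v==row]; print(row+85,k.min()+300,k.max()+300,onz(c,k.mean()+300,row+85,.09)[:2], h[row,int(k.mean())])
print(proj(c,[.465,.289,.067]),proj(c,[.465,.289,.09]))
```

```text
354 322 331 98 136
[[322.  98.]
 [331.  98.]
 [331. 136.]
 [322. 136.]]
[0.45508099 0.3043298  0.09      ]
[0.46279359 0.307278   0.09      ]
[0.47529233 0.2751509  0.09      ]
[0.46728655 0.27208915 0.09      ]
98 325 327 [0.45850889 0.30564014] [ 25 172 218]
102 322 331 [0.46019475 0.30252777] [ 30 255 254]
106 322 331 [0.46146193 0.29922612] [ 30 255 254]
110 322 331 [0.462739   0.29589866] [ 30 255 254]
114 322 330 [0.4635909  0.29237873] [ 30 255 254]
118 323 330 [0.46532332 0.28916516] [ 30 255 254]
122 322 331 [0.4666308  0.28575848] [ 30 255 254]
126 322 331 [0.46794866 0.28232477] [ 30 255 254]
130 322 331 [0.46927702 0.27886369] [ 30 255 254]
134 323 330 [0.470616   0.27537493] [ 29 255 253]
[326.07839308 116.46755346] [326.11409255 118.04269688]
```

Top face is 36 mm long, centred at (0.465, 0.2895) and aligned with the tool, which agrees with the scene view. Going to grasp.

Call:
drive_tool([
  [[0,0,0],[-1.1,2.8,-3],-1],
  [[0,0,0],[-2.2,5.75,-6],-1],
  [[0,0,0],[-2.2,5.75,-10],-1],
  [[0,0,0],[-2.2,5.75,-14],-1],
  [[0,0,0],[-2.2,5.75,-17],-1],
  [[0,0,0],[-2.2,5.75,-18.8],-1],
  [[0,0,0],[-2.2,5.75,-18.8],-1],
  [[0,0,0],[-2.2,5.75,-18.8],-1],
])

```text
t: 3.15
eef_pos: [0.4656, 0.2902, 0.0515]
eef_rot: [3.141, 0.0, 1.94]
ft_force: [0.2, 0.4, 0.2]
gripper_width: 1.001
grasp_force: 0.0
```

Call:
drive_tool([
  [[0,0,0],[0,0,0],1],
  [[0,0,0],[0,0,0],1],
  [[0,0,0],[0,0,0],1],
  [[0,0,0],[0,0,0],1],
  [[0,0,0],[0,0,0],1],
  [[0,0,0],[0,0,0],1],
  [[0,0,0],[0,0,0],1],
  [[0,0,0],[0,0,0],1],
])

```text
t: 3.95
eef_pos: [0.465, 0.2907, 0.0507]
eef_rot: [-3.141, -0.0, 1.942]
ft_force: [0.6, -0.3, -0.0]
gripper_width: 0.299
grasp_force: 0.0
```

Call:
drive_tool([
  [[0,0,0],[0,0,0],1],
  [[0,0,0],[0,0,0],1],
  [[0,0,0],[0,0,0],1],
  [[0,0,0],[0,0,0],1],
  [[0,0,0],[0,0,0],1],
  [[0,0,0],[0,0,0],1],
])

```text
t: 4.55
eef_pos: [0.465, 0.2907, 0.0507]
eef_rot: [-3.142, 0.0, 1.942]
ft_force: [0.7, -0.7, 0.6]
gripper_width: 0.11
grasp_force: 30.0
```

Call:
drive_tool([
  [[0,0,0],[0,0,2],1],
  [[0,0,0],[0,0,4],1],
  [[0,0,0],[0,0,8],1],
  [[0,0,0],[0,0,12],1],
  [[0,0,-8],[-0.2,-3.6,12],1],
  [[0,0,-16],[-0.4,-7.2,12],1],
  [[0,0,-24],[-0.6,-10.8,12],1],
  [[0,0,-32],[-0.8,-14.4,12],1],
])

```text
t: 5.35
eef_pos: [0.4566, 0.1454, 0.1708]
eef_rot: [3.142, 0.0, 1.378]
ft_force: [0.5, 0.5, -0.4]
gripper_width: 0.111
grasp_force: 30.0
```

Call:
drive_tool([
  [[0,0,-8],[-0.2,-3.6,0],1],
  [[0,0,-16],[-0.4,-7.2,0],1],
  [[0,0,-24],[-0.6,-10.8,0],1],
  [[0,0,-32],[-0.8,-14.4,0],1],
  [[0,0,-40],[-1.0,-18,0],1],
  [[0,0,-48],[-1.2,-21.6,0],1],
  [[0,0,-56],[-1.3,-25.2,0],1],
  [[0,0,-64],[-1.3,-28.8,0],1],
])

```text
t: 6.15
eef_pos: [0.4436, -0.1428, 0.1708]
eef_rot: [-3.142, -0.0, 0.26]
ft_force: [0.1, 0.3, -0.5]
gripper_width: 0.113
grasp_force: 30.0
```

Call:
drive_tool([
  [[0,0,-1],[0,0,0],1],
  [[0,0,-1],[0,0,0],1],
  [[0,0,-1],[0,0,0],1],
  [[0,0,-1],[0,0,0],1],
])

```text
t: 6.55
eef_pos: [0.444, -0.1403, 0.1707]
eef_rot: [-3.141, 0.0, 0.251]
ft_force: [0.1, 1.0, -0.2]
gripper_width: 0.113
grasp_force: 30.0
```

Run:
```python
from h import *
c=cam('wrist'); im=imaging.read_camera('wrist'); cv2.imwrite('pics/w3.png',im); np.savez('w3.npz',K=c[0],R=c[1],t=c[2])
s=telemetry.get_state();print(s['eef_pos'],s['eef_rot'],s['q'],s['gripper_width'])
```

```text
[ 0.44403531 -0.1403931   0.17076964] [-3.14148681e+00 -7.03485867e-06  2.51007234e-01] [-5.58675220e-01  2.52736240e-01  1.76687880e+00  8.66825502e-05
  1.12204940e+00  7.61076263e-01] 0.11397852135037743
```

View pics/w3.png

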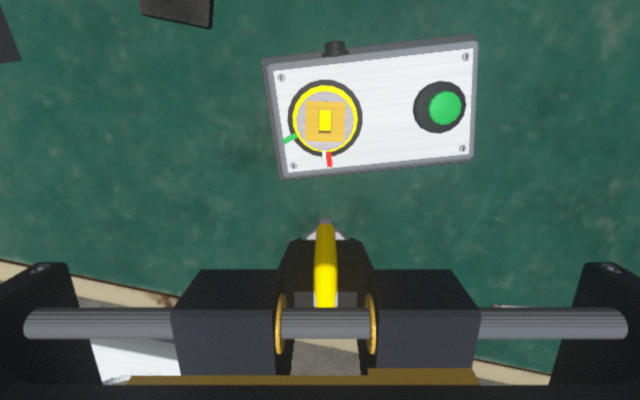

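The key is held at columns 315–336, its far edge near row 225. The slot is at about (325,120), nearly vertical in the image, with the pointer at about (325,153). Now I'll measure the slot mouth more finely.

Run:
```python
from h import *
d=np.load('w3.npz'); c=(d['K'],d['R'],d['t'])
im=cv2.imread('pics/w3.png'); h=cv2.cvtColor(im,cv2.COLOR_BGR2HSV)
cr=h[100:142,304:348]
m=cv2.inRange(cr,(15,100,0),(27,232,255))
for row in range(6,36,2): print(row+100,''.join('#' if x else '.' for x in m[row]),h[row+100,318:333,0].tolist())
n=cv2.bitwise_not(m); cnt=[k for k in cv2.findContours(n,cv2.RETR_CCOMP,2)[0] if 60<cv2.contourArea(k)<400]
for k in cnt:
    R=cv2.minAreaRect(k); print(cv2.contourArea(k),R); b=cv2.boxPoints(R)+[304,100]; P=np.array([onz(c,*p,.06) for p in b]); print(P.mean(0),[ (np.linalg.norm(e),np.degrees(np.arctan2(e[1],e[0]))) for e in (P[1]-P[0],P[2]-P[1])])
```

```text
106 ..#######################################... [22, 23, 22, 23, 23, 23, 22, 23, 23, 23, 23, 23, 23, 23, 23]
108 ..#######################################... [22, 22, 22, 22, 22, 22, 22, 22, 22, 22, 22, 22, 22, 22, 22]
110 ..##############..........###############... [22, 26, 29, 29, 29, 29, 29, 28, 28, 28, 28, 28, 27, 25, 22]
112 ..#############............##############... [22, 28, 30, 30, 30, 30, 30, 30, 30, 30, 30, 30, 30, 24, 22]
114 ..#############............##############... [22, 29, 30, 30, 30, 30, 30, 30, 30, 30, 30, 30, 30, 24, 22]
116 ..#############............##############... [22, 28, 30, 30, 30, 30, 30, 30, 30, 30, 30, 30, 30, 24, 22]
118 ..#############............##############... [23, 29, 30, 30, 30, 30, 30, 30, 30, 30, 30, 30, 30, 23, 22]
120 ..#############............##############... [23, 29, 30, 30, 30, 30, 30, 30, 30, 30, 30, 30, 30, 22, 22]
122 ..#############............##############... [23, 29, 30, 30, 30, 30, 30, 30, 30, 30, 30, 30, 30, 22, 22]
124 ..#############............#############.... [23, 29, 30, 30, 30, 30, 30, 30, 30, 30, 30, 30, 29, 23, 23]

[... 321 characters left out ...]
 22, 23]
132 ..######################################.... [21, 21, 21, 21, 21, 20, 21, 21, 20, 20, 21, 21, 21, 21, 22]
134 ..######################################.... [23, 23, 23, 23, 22, 22, 22, 22, 22, 22, 22, 22, 22, 23, 23]
217.0 ((20.5, 20.0), (20.0, 11.0), 90.0)
[ 0.50269899 -0.12452353  0.06      ] [(np.float64(0.008902817120385109), np.float64(-75.68958661550394)), (np.float64(0.015912419080650643), np.float64(-165.40897217082804))]
164.0 ((21.5, 20.499996185302734), (40.99999237060547, 42.99999237060547), 90.0)
[ 0.50227035 -0.12547614  0.06      ] [(np.float64(0.034463952340443936), np.float64(-75.69041340983333)), (np.float64(0.03266982887429398), np.float64(-164.4184551797116))]
```

Run:
```python
from h import *
d=np.load('w3.npz'); c=(d['K'],d['R'],d['t'])
im=cv2.imread('pics/w3.png'); h=cv2.cvtColor(im,cv2.COLOR_BGR2HSV)
m=cv2.inRange(h,(24,120,80),(34,255,255))
yaw=.251; ex=np.array([np.cos(yaw),np.sin(yaw)]); ey=np.array([np.sin(yaw),-np.cos(yaw)]); T=np.array([.44404,-.14039])
for row in list(range(218,312,5)):
    k=np.nonzero(m[row,290:360])[0]+290
    if len(k)<2: continue
    D=[onz(c,x,row,.2107)[:2]-T for x in (k.min()-.5,k.max()+.5)]
    print(row,k.min(),k.max(),[(round(p@ex*1e3,1),round(p@ey*1e3,1)) for p in D], h[row,int(k.mean())])
```

```text
228 317 333 [(np.float64(32.2), np.float64(-3.5)), (np.float64(32.1), np.float64(2.9))] [ 26 255 136]
233 317 333 [(np.float64(30.1), np.float64(-3.5)), (np.float64(30.1), np.float64(3.0))] [ 26 250 141]
238 316 334 [(np.float64(28.0), np.float64(-3.9)), (np.float64(28.0), np.float64(3.4))] [ 26 241 141]
243 315 335 [(np.float64(25.8), np.float64(-4.3)), (np.float64(25.8), np.float64(3.8))] [ 26 250 144]
248 315 335 [(np.float64(23.7), np.float64(-4.4)), (np.float64(23.7), np.float64(3.8))] [ 26 253 147]
253 315 336 [(np.float64(21.5), np.float64(-4.4)), (np.float64(21.5), np.float64(4.2))] [ 26 248 146]
258 314 336 [(np.float64(19.3), np.float64(-4.8)), (np.float64(19.3), np.float64(4.2))] [ 26 255 145]
263 314 336 [(np.float64(17.1), np.float64(-4.8)), (np.float64(17.1), np.float64(4.2))] [ 26 255 180]
268 313 337 [(np.float64(14.8), np.float64(-5.3)), (np.float64(14.8), np.float64(4.7))] [ 28 255 250]
273 313 337 [(np.float64(12.6), np.float64(-5.3)), (np.float64(12.6), np.float64(4.7))] [ 29 255 252]
278 313 337 [(np.float64(10.3), np.float64(-5.3)), (np.float64(10.3), np.float64(4.7))] [ 29 255 253]
283 313 337 [(np.float64(7.9), np.float64(-5.4)), (np.float64(7.9), np.float64(4.7))] [ 29 255 253]
288 313 337 [(np.float64(5.6), np.float64(-5.4)), (np.float64(5.6), np.float64(4.8))] [ 29 255 253]
293 315 335 [(np.float64(3.2), np.float64(-4.6)), (np.float64(3.2), np.float64(4.0))] [ 29 255 253]
298 316 334 [(np.float64(0.8), np.float64(-4.2)), (np.float64(0.8), np.float64(3.6))] [ 29 255 253]
303 316 334 [(np.float64(-1.7), np.float64(-4.3)), (np.float64(-1.7), np.float64(3.6))] [ 29 255 253]
```

```bash
python3 -c "
import cv2;im=cv2.imread('pics/w3.png');cv2.imwrite('pics/w3c.png',cv2.resize(im[205:325,265:385],None,fx=5,fy=5,interpolation=cv2.INTER_CUBIC))"
```

```text
(no output)
```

View pics/w3c.png

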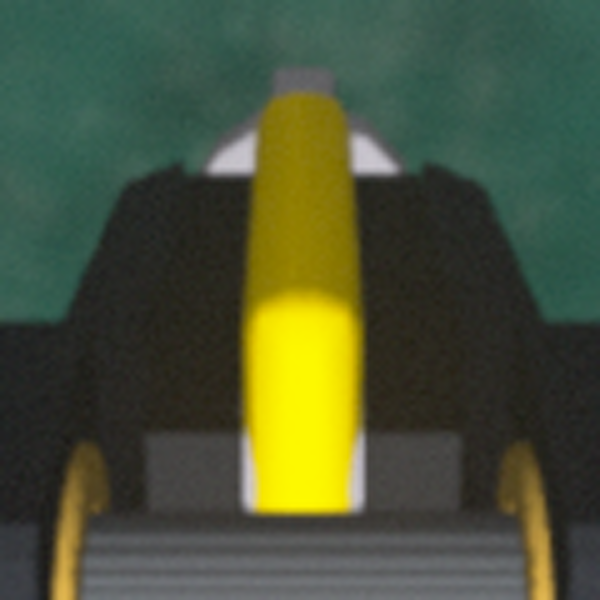

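Held key is centred at tool x ≈ −1.4 mm, y ≈ −0.3 mm as seen, so the slot lies about 61.9 mm ahead in tool x and level in y. I'll move above the slot.

Call:
drive_tool([
  [[0,0,0],[3,0.77,0],1],
  [[0,0,0],[6,1.54,0],1],
  [[0,0,0],[6,1.54,-3],1],
  [[0,0,0],[6,1.54,-6],1],
  [[0,0,0],[6,1.54,-6.6],1],
  [[0,0,0],[6,1.54,-6.6],1],
  [[0,0,0],[6,1.54,-6.6],1],
])

```text
t: 7.3
eef_pos: [0.5046, -0.126, 0.1061]
eef_rot: [3.14, -0.002, 0.249]
ft_force: [0.4, -0.5, -0.4]
gripper_width: 0.11
grasp_force: 30.0
```

Run:
```python
from h import *
c=cam('wrist'); im=imaging.read_camera('wrist'); np.savez('w4.npz',K=c[0],R=c[1],t=c[2]); cv2.imwrite('pics/w4.png',im)
s=telemetry.get_state();print(s['eef_pos'],s['eef_rot'],s['ft_force'])
cv2.imwrite('pics/w4c.png',cv2.resize(im[170:320,235:415],None,fx=4,fy=4,interpolation=cv2.INTER_CUBIC))
```

```text
[ 0.50467708 -0.12616287  0.10624062] [ 3.13989295e+00 -1.96539205e-03  2.49053224e-01] [-0.2545013   0.4862749  -0.28710277]
```

View pics/w4c.png

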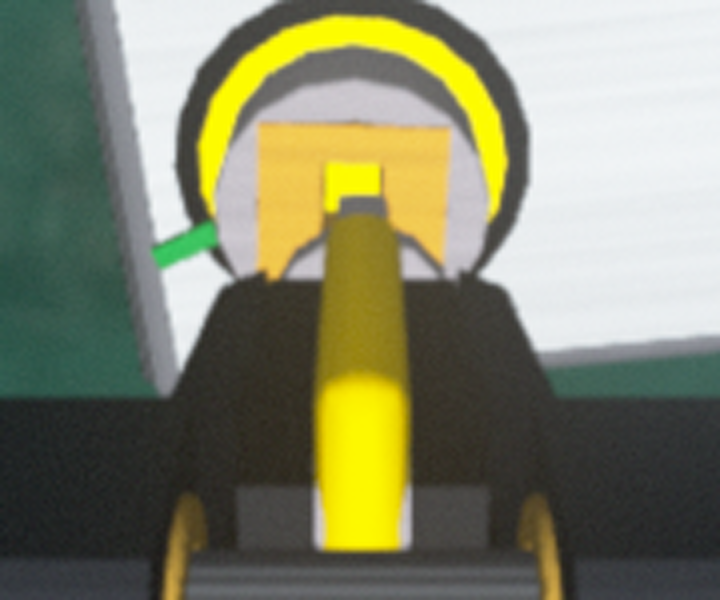

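In the crop, the slot mouth spans columns 325–380 (far edge row 163) and the blade tip spans columns 340–386 (lower front edge at row ~197). The blade therefore sits about 1.7 mm too far to tool +y.

Run:
```python
from h import *
d=np.load('w4.npz'); c=(d['K'],d['R'],d['t']); s=telemetry.get_state(); print(s['eef_pos'],s['eef_rot'],s['qd'])
yaw=.249; ex=np.array([np.cos(yaw),np.sin(yaw)]); ey=np.array([np.sin(yaw),-np.cos(yaw)]); T=np.array([.50468,-.12616])
for n,u,v,z in [('slotL',325,163,.06),('slotR',381,163,.06),('bladeL',340,197,.067),('bladeR',386,197,.067),('bladeL',340,205,.07),('bladeR',386,205,.07)]:
    p=onz(c,235+(u-1.5)/4,170+(v-1.5)/4,z)[:2]-T; print(n,round(p@ex*1e3,2),round(p@ey*1e3,2))
im=cv2.imread('pics/w4.png'); h=cv2.cvtColor(im,cv2.COLOR_BGR2HSV)
for r_ in (212,214,216,217,218,219,220,221,222,224): print(r_,[tuple(int(x) for x in h[r_,k]) for k in range(314,334,1)] if r_ in(214,220) else h[r_,326].tolist())
```

```text
[ 0.50467708 -0.12616287  0.10624062] [ 3.13989295e+00 -1.96539205e-03  2.49053224e-01] [-0.00446687 -0.00171777  0.00292065  0.00023577 -0.00459422 -0.00061011]
slotL 6.55 -6.5
slotR 6.53 2.92
bladeL 3.26 -3.89
bladeR 3.25 3.64
bladeL 3.1 -3.84
bladeR 3.09 3.58
212 [30, 255, 253]
214 [(22, 170, 235), (22, 182, 216), (28, 225, 229), (30, 255, 252), (30, 255, 253), (30, 255, 253), (30, 255, 253), (30, 255, 253), (30, 255, 253), (30, 255, 253), (30, 255, 253), (30, 255, 253), (30, 255, 253), (30, 255, 253), (30, 255, 253), (29, 242, 242), (23, 166, 192), (22, 166, 233), (23, 166, 242), (23, 168, 241)]
216 [30, 255, 253]
217 [30, 255, 252]
218 [28, 176, 227]
219 [24, 56, 132]
220 [(22, 173, 233), (23, 181, 222), (29, 231, 236), (30, 255, 252), (29, 255, 250), (28, 185, 219), (25, 58, 131), (26, 16, 113), (20, 14, 111), (0, 9, 112), (15, 14, 113), (18, 11, 111), (20, 7, 109), (15, 14, 111), (13, 16, 112), (19, 18, 112), (16, 36, 120), (19, 115, 173), (21, 161, 231), (23, 165, 240)]
221 [8, 9, 112]
222 [18, 22, 114]
224 [24, 173, 143]
```

Run:
```python
from h import *
T={'w3':(.44404,-.14039,.17077,.251),'w4':(.50468,-.12616,.10624,.249)}
im={n:cv2.cvtColor(cv2.imread(f'pics/{n}.png'),cv2.COLOR_BGR2HSV) for n in T}
for n in T:
    d=np.load(n+'.npz'); c=(d['K'],d['R'],d['t']); x,y,z,w=T[n]; ex=np.array([np.cos(w),np.sin(w)])
    print(n,[(r_,*im[n][r_,325].tolist()) for r_ in range(214,236)])
    col=im[n][255:275,325,2].astype(int); print([(255+i,v) for i,v in enumerate(col)])
    f=lambda row,kz:(onz(c,325,row,z-.0407+kz)[:2]-[x,y])@ex*1e3
    for nm,rows,kz in [('bowtop',(263,264,265,266),.08),('bowbot',(222,223,224,225),.032),('tip0',(218,219,220),0),('tip4',(218,219,220),.004)]:
        print(nm,[(r_,round(f(r_,kz),2)) for r_ in rows])
```

```text
w3 [(214, 77, 77, 99), (215, 77, 76, 97), (216, 77, 78, 95), (217, 79, 80, 93), (218, 82, 30, 92), (219, 113, 10, 98), (220, 114, 13, 99), (221, 120, 3, 100), (222, 15, 5, 99), (223, 23, 96, 122), (224, 26, 202, 135), (225, 26, 255, 134), (226, 26, 244, 135), (227, 26, 244, 138), (228, 26, 255, 136), (229, 25, 219, 141), (230, 26, 244, 138), (231, 26, 248, 140), (232, 26, 244, 140), (233, 26, 250, 141), (234, 26, 255, 139), (235, 26, 249, 139)]
[(255, np.int64(145)), (256, np.int64(148)), (257, np.int64(148)), (258, np.int64(145)), (259, np.int64(147)), (260, np.int64(146)), (261, np.int64(147)), (262, np.int64(159)), (263, np.int64(180)), (264, np.int64(200)), (265, np.int64(222)), (266, np.int64(236)), (267, np.int64(245)), (268, np.int64(250)), (269, np.int64(251)), (270, np.int64(251)), (271, np.int64(252)), (272, np.int64(252)), (273, np.int64(252)), (274, np.int64(253))]
bowtop [(263, np.float64(16.72)), (264, np.float64(16.27)), (265, np.float64(15.82)), (266, np.float64(15.37))]
bowbot [(222, np.float64(13.95)), (223, np.float64(13.36)), (224, np.float64(12.76)), (225, np.flo
[... 760 characters left out ...]
(152)), (261, np.int64(155)), (262, np.int64(163)), (263, np.int64(185)), (264, np.int64(205)), (265, np.int64(224)), (266, np.int64(237)), (267, np.int64(246)), (268, np.int64(249)), (269, np.int64(251)), (270, np.int64(251)), (271, np.int64(252)), (272, np.int64(252)), (273, np.int64(252)), (274, np.int64(253))]
bowtop [(263, np.float64(16.66)), (264, np.float64(16.21)), (265, np.float64(15.76)), (266, np.float64(15.31))]
bowbot [(222, np.float64(13.96)), (223, np.float64(13.37)), (224, np.float64(12.77)), (225, np.float64(12.17))]
tip0 [(218, np.float64(3.27)), (219, np.float64(2.56)), (220, np.float64(1.85))]
tip4 [(218, np.float64(4.9)), (219, np.float64(4.21)), (220, np.float64(3.51))]
```

The tip sits about 4 mm back in tool x while the bow top sits only about 0.5–1 mm back, so the key seems tilted roughly 2.5° in the grip. A small tool tilt about tool y fixes that and the tip's x offset together. I'll shift −1.7 mm along tool y as well.

Call:
drive_tool([
  [[0.57,-2.2,0],[-0.04,0.165,0],1],
  [[0.57,-2.2,0],[-0.04,0.165,0],1],
  [[0.57,-2.2,0],[-0.04,0.165,0],1],
  [[0.57,-2.2,0],[-0.04,0.165,0],1],
])

```text
t: 7.75
eef_pos: [0.5038, -0.1245, 0.1052]
eef_rot: [3.141, -0.04, 0.249]
ft_force: [-0.6, -0.1, -0.6]
gripper_width: 0.114
grasp_force: 30.0
```

Run:
```python
from h import *
c=cam('wrist'); im=imaging.read_camera('wrist'); np.savez('w5.npz',K=c[0],R=c[1],t=c[2]); cv2.imwrite('pics/w5.png',im)
s=telemetry.get_state();print(s['eef_pos'],s['eef_rot'],s['ft_force'])
cv2.imwrite('pics/w5c.png',cv2.resize(im[190:245,290:360],None,fx=8,fy=8,interpolation=cv2.INTER_CUBIC))
```

```text
[ 0.50382506 -0.12439899  0.10507081] [ 3.14130065 -0.03967759  0.24887473] [ 0.24169916  0.28103401 -0.47349857]
```

View pics/w5c.png

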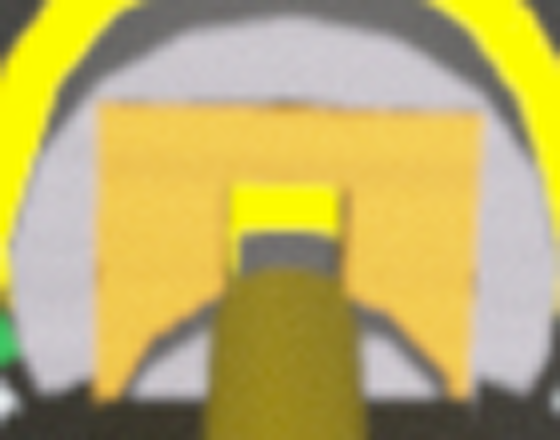

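Blade columns 240–337 are now centred in slot columns 228–345. Slot far edge is at row 183 and blade edge at row 232 of the crop.

Run:
```python
from h import *
d=np.load('w5.npz'); c=(d['K'],d['R'],d['t']); s=telemetry.get_state(); T=s['eef_pos']; print(T)
yaw=.249; ex=np.array([np.cos(yaw),np.sin(yaw)]); ey=np.array([np.sin(yaw),-np.cos(yaw)])
for n,u,v,z in [('slotL',228,183,.06),('slotR',345,183,.06),('bL',240,232,T[2]-.0407),('bR',337,232,T[2]-.0407),('b4L',240,232,T[2]-.0367),
  ('collarL',195,312,T[2]-.0407+.026),('collarR',385,312,T[2]-.0407+.026),('bowbot',288,265,T[2]-.0087)]:
    p=onz(c,290+(u-3.5)/8,190+(v-3.5)/8,z)[:2]-T[:2]; print(n,round(p@ex*1e3,2),round(p@ey*1e3,2))
```

```text
[ 0.50382506 -0.12439899  0.10507081]
slotL 7.09 -4.85
slotR 7.07 4.97
bL 4.32 -3.79
bR 4.3 4.22
b4L 5.78 -3.71
collarL 7.72 -6.55
collarR 7.7 7.12
bowbot 13.61 0.14
```

Call:
drive_tool([
  [[0,0,0],[0.11,0.03,0],1],
  [[0,0,0],[0.11,0.03,0],1],
  [[0,0,0],[0.11,0.03,-0.3],1],
  [[0,0,0],[0.11,0.03,-0.5],1],
  [[0,0,0],[0.11,0.03,-0.7],1],
  [[0,0,0],[0.11,0.03,-0.9],1],
  [[0,0,0],[0.11,0.03,-1.1],1],
  [[0,0,0],[0.11,0.03,-1.1],1],
])

```text
t: 8.6
eef_pos: [0.5043, -0.1239, 0.0937]
eef_rot: [-3.141, -0.039, 0.249]
ft_force: [-1.4, -0.3, -2.4]
gripper_width: 0.111
grasp_force: 30.0
```

Call:
drive_tool([
  [[0,0,0],[0,0,-0.3],1],
  [[0,0,0],[0,0,-0.6],1],
  [[0,0,0],[0,0,-0.9],1],
  [[0,0,0],[0,0,-0.9],1],
])

```text
t: 9.0
eef_pos: [0.5043, -0.1239, 0.084]
eef_rot: [-3.141, -0.038, 0.249]
ft_force: [-3.9, -1.3, -3.5]
gripper_width: 0.11
grasp_force: 30.0
```

Call:
drive_tool([
  [[0,0,0],[-0.05,-0.01,-0.2],1],
  [[0,0,0],[-0.05,-0.01,-0.4],1],
  [[0,0,0],[-0.05,-0.01,-0.6],1],
  [[0,0,0],[-0.05,-0.01,-0.8],1],
  [[0,0,0],[-0.05,-0.01,-0.9],1],
  [[0,0,0],[-0.05,-0.01,-0.9],1],
])

```text
t: 9.6
eef_pos: [0.5042, -0.124, 0.0755]
eef_rot: [-3.141, -0.04, 0.249]
ft_force: [-3.6, -2.0, -1.6]
gripper_width: 0.111
grasp_force: 30.0
```

Call:
drive_tool([
  [[0,0,0],[0,0,-0.1],1],
  [[0,0,0],[0,0,-0.1],1],
  [[0,0,0],[0,0,-0.1],1],
])

```text
t: 9.9
eef_pos: [0.5043, -0.1241, 0.075]
eef_rot: [-3.142, -0.04, 0.249]
ft_force: [-4.1, -0.3, 4.9]
gripper_width: 0.112
grasp_force: 30.0
```

Force shows the collar seated, with the tip at about z = 0.034, so the key is fully home. Turning clockwise about the slot axis.

Call:
drive_tool([
  [[0,0,0],[0,0,0],1],
  [[0,0,-4],[0.003,-0.017,0],1],
  [[0,0,-8],[0.006,-0.034,0],1],
  [[0,0,-12],[0.007,-0.05,0],1],
  [[0,0,-16],[0.008,-0.07,0],1],
  [[0,0,-20],[0.006,-0.087,0],1],
  [[0,0,-24],[0.004,-0.104,0],1],
  [[0,0,-24],[0.004,-0.104,0],1],
])

```text
t: 10.7
eef_pos: [0.5043, -0.1248, 0.0749]
eef_rot: [-3.141, -0.04, -0.172]
ft_force: [-3.9, 0.7, 4.7]
gripper_width: 0.111
grasp_force: 30.0
```

Run:
```python
from h import *
s=telemetry.get_state();print(s['eef_pos'],s['eef_rot'],s['ft_force'],s['wrist_torque'],s['q'])
```

```text
[ 0.50426993 -0.12484946  0.07493952] [-3.14097342 -0.03973086 -0.17200223] [-3.90247495  0.69321826  4.67743742] [ 0.29108052  0.92522745 -0.02634568] [-0.47457672  0.47546787  1.73611318  0.0159626   0.8923305   1.25842546]
```

Call:
drive_tool([
  [[0,0,-5],[-0.005,-0.02,0],1],
  [[0,0,-10],[-0.011,-0.043,0],1],
  [[0,0,-15],[-0.02,-0.065,0],1],
  [[0,0,-20],[-0.03,-0.086,0],1],
  [[0,0,-25],[-0.04,-0.104,0],1],
  [[0,0,-30],[-0.055,-0.12,0],1],
  [[0,0,-35],[-0.07,-0.135,0],1],
  [[0,0,-40],[-0.084,-0.148,0],1],
])

```text
t: 11.5
eef_pos: [0.5037, -0.1258, 0.0749]
eef_rot: [-3.14, -0.039, -0.872]
ft_force: [-2.4, 3.7, 5.2]
gripper_width: 0.109
grasp_force: 30.0
```

Run:
```python
from h import *
s=telemetry.get_state();print(s['eef_pos'],s['eef_rot'],s['ft_force'],s['wrist_torque'],s['q'])
```

```text
[ 0.50373261 -0.12582823  0.07493914] [-3.13987489 -0.03931737 -0.87193299] [-2.39368825  3.70036976  5.16434319] [1.0431757  0.39916976 0.05899218] [-0.46382943  0.47799604  1.73185096 -0.01797377  0.89505178  1.98985118]
```

Call:
drive_tool([
  [[0,0,-2],[-0.006,-0.005,0],1],
  [[0,0,-4],[-0.012,-0.01,0],1],
  [[0,0,-6],[-0.018,-0.015,0],1],
  [[0,0,-6],[-0.018,-0.015,0],1],
])

```text
t: 11.9
eef_pos: [0.5036, -0.1259, 0.075]
eef_rot: [-3.14, -0.039, -0.974]
ft_force: [-1.1, 5.1, 4.9]
gripper_width: 0.111
grasp_force: 30.0
```

Run:
```python
from h import *
s=telemetry.get_state();print(s['eef_pos'],s['eef_rot'],s['ft_force'],s['wrist_torque'])
```

```text
[ 0.50364816 -0.12592475  0.07495283] [-3.13969752 -0.03920856 -0.97409599] [-1.11069145  5.13434673  4.94923284] [1.10997022 0.34439235 0.01564655]
```

Call:
drive_tool([
  [[0,0,-2],[-0.006,-0.005,0],1],
  [[0,0,-4],[-0.012,-0.01,0],1],
  [[0,0,-5],[-0.016,-0.012,0],1],
  [[0,0,-5],[-0.016,-0.012,0],1],
])

```text
t: 12.3
eef_pos: [0.5035, -0.1261, 0.0749]
eef_rot: [-3.14, -0.039, -1.06]
ft_force: [-1.3, 4.7, 5.1]
gripper_width: 0.112
grasp_force: 30.0
```

Run:
```python
from h import *
s=telemetry.get_state();print(s['eef_pos'],s['eef_rot'],s['ft_force'],s['wrist_torque'])
c=cam('wrist'); np.savez('w6.npz',K=c[0],R=c[1],t=c[2]); im=imaging.read_camera('wrist'); cv2.imwrite('pics/w6.png',im)
cv2.imwrite('pics/s6.png',imaging.read_camera('side'))
```

```text
[ 0.50348913 -0.12610467  0.07490881] [-3.13995045 -0.03936585 -1.06000854] [-1.32375116  4.74491647  5.14830533] [1.09721919 0.20980005 0.38698743]
```

Torque about z jumped to 0.39 N m, so the stop is reached. I'll ease back slightly, release and rise.

Call:
drive_tool([
  [[0,0,2],[0,0,0.05],1],
  [[0,0,2],[0,0,0.05],-0.3],
  [[0,0,2],[0,0,0.05],-0.3],
  [[0,0,2],[0,0,0.05],-0.3],
  [[0,0,2],[0,0,0.05],-0.3],
  [[0,0,2],[0,0,0.05],-0.3],
  [[0,0,2],[0,0,0.05],-0.3],
  [[0,0,2],[0,0,0.05],-0.3],
])

```text
t: 13.2
eef_pos: [0.5031, -0.1269, 0.0752]
eef_rot: [-3.141, -0.04, -1.025]
ft_force: [-0.9, -0.3, -0.4]
gripper_width: 0.648
grasp_force: 0.0
```

Call:
drive_tool([
  [[0,0,0],[0,0,1],-0.3],
  [[0,0,0],[0,0,3],-0.3],
  [[0,0,0],[0,0,6],-0.3],
  [[0,0,0],[-3,3,10],-0.3],
  [[0,0,0],[-4,5,14],-0.3],
  [[0,0,0],[-4,5,14],-0.3],
  [[0,0,0],[-4,5,14],-0.3],
])

```text
t: 13.9
eef_pos: [0.4633, -0.0767, 0.2164]
eef_rot: [-3.14, -0.042, -1.025]
ft_force: [0.3, -0.3, -0.8]
gripper_width: 0.65
grasp_force: 0.0
```

Run:
```python
from h import *
c=cam('wrist'); np.savez('w7.npz',K=c[0],R=c[1],t=c[2]); im=imaging.read_camera('wrist'); cv2.imwrite('pics/w7.png',im)
s=telemetry.get_state();print(s['eef_pos'],s['eef_rot'],s['q'])
print([proj(c,p) for p in ([.502,-.1251,.06],[.538,-.219,.045])])
```

```text
[ 0.46307212 -0.07699455  0.21508453] [-3.14132509 -0.03991603 -1.02513145] [-0.40257227  0.19768477  1.71190197 -0.02474015  1.19952023  2.20195189]
[array([316.19612596, 123.47786556]), array([334.98368238,  13.89937689])]
```

Run:
```python
import cv2
im=cv2.imread('pics/w7.png'); cv2.imwrite('pics/w7c.png',cv2.resize(im[0:190,210:430],None,fx=3,fy=3,interpolation=cv2.INTER_CUBIC))
```

```text
(no output)
```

View pics/w7c.png

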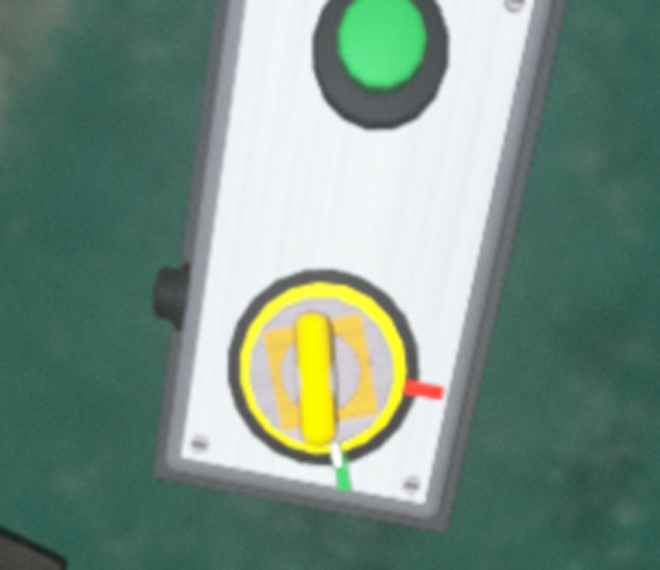

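The white pointer is at the green mark and the key is seated. Next: go above the button with fingers shut and the tool tilt removed.

Call:
drive_tool([
  [[0,0,0],[1.9,-3.5,0],1],
  [[1,0.6,0],[3.8,-7,0],1],
  [[1.9,1.2,0],[5.6,-10.5,0],1],
  [[1.9,1.2,0],[7.45,-14.1,0],1],
  [[1.9,1.2,0],[7.45,-14.1,-4],1],
  [[1.9,1.2,0],[7.45,-14.1,-8],1],
  [[1.9,1.2,0],[7.45,-14.1,-12],1],
  [[1.9,1.2,0],[7.45,-14.1,-14],1],
])

```text
t: 14.75
eef_pos: [0.5354, -0.2174, 0.0697]
eef_rot: [3.138, 0.007, -1.026]
ft_force: [-0.0, -1.1, 0.3]
gripper_width: 0.004
grasp_force: 0.0
```

Call:
drive_tool([
  [[0,0,0],[0,0,0],1],
  [[0,0,0],[0,0,0],1],
  [[0,0,0],[0,0,-0.4],1],
  [[0,0,0],[0,0,-0.8],1],
  [[0,0,0],[0,0,-1.2],1],
  [[0,0,0],[0,0,-1.5],1],
])

```text
t: 15.35
eef_pos: [0.5376, -0.2178, 0.0601]
eef_rot: [3.141, -0.001, -1.025]
ft_force: [0.2, -0.5, -1.0]
gripper_width: 0.009
grasp_force: 0.0
```

Call:
drive_tool([
  [[0,0,0],[0,0,-0.2],1],
  [[0,0,0],[0,0,-0.4],1],
  [[0,0,0],[0,0,-0.6],1],
  [[0,0,0],[0,0,-0.6],1],
])

```text
t: 15.75
eef_pos: [0.5376, -0.2179, 0.0542]
eef_rot: [3.141, -0.001, -1.025]
ft_force: [0.4, 0.1, 1.3]
gripper_width: 0.002
grasp_force: 0.7
```

Call:
drive_tool([
  [[0,0,0],[0,0,-0.2],1],
  [[0,0,0],[0,0,-0.3],1],
  [[0,0,0],[0,0,-0.4],1],
  [[0,0,0],[0,0,-0.4],1],
])

```text
t: 16.15
eef_pos: [0.5377, -0.2179, 0.0503]
eef_rot: [3.141, -0.001, -1.025]
ft_force: [-0.4, 0.3, 3.6]
gripper_width: 0.002
grasp_force: 1.8
```

Call:
drive_tool([
  [[0,0,0],[0,0,-0.1],1],
  [[0,0,0],[0,0,-0.2],1],
  [[0,0,0],[0,0,-0.3],1],
  [[0,0,0],[0,0,-0.3],1],
  [[0,0,0],[0,0,-0.3],1],
])

```text
t: 16.65
eef_pos: [0.5377, -0.218, 0.0483]
eef_rot: [3.141, -0.001, -1.025]
ft_force: [-3.7, 2.6, 13.8]
gripper_width: 0.005
grasp_force: 6.7
```

13.8 N and no further travel, so the button is fully down. Releasing and backing away.

Call:
drive_tool([
  [[0,0,0],[0,0,1],1],
  [[0,0,0],[0,0,4],1],
  [[0,0,0],[0,0,8],1],
  [[0,0,0],[0,0,12],1],
  [[0,0,0],[-3,0,15],1],
  [[0,0,0],[-6,0,17],1],
  [[0,0,0],[-6,0,17],1],
  [[0,0,0],[-6,0,17],1],
])

```text
t: 17.45
eef_pos: [0.4775, -0.218, 0.2172]
eef_rot: [3.141, -0.001, -1.026]
ft_force: [1.0, 0.2, -0.1]
gripper_width: 0.002
grasp_force: 0.0
```

Run:
```python
from h import *
s=telemetry.get_state();print(s['eef_pos'],s['ft_force']); print(r.hand_in())
```

```text
[ 0.47751801 -0.21795336  0.21719407] [ 1.00945628  0.17301359 -0.09926004]
the job is handed in; nothing more can be done
None
```

I handed the job in at about 17.5 s, with no verdict returned: the yellow key is home in the lock with the pointer at the green mark (seen in the picture), and the start button was pressed to its end stop (13.8 N) and released; I took no picture after the press.

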